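# Bring a jar round to the pointer of a sample carousel and hold it there

## Task

Set the tall jar down in the empty pocket of the jar carousel (do not drop it in) and let go of it, then turn the carousel by the knob on its centre column until that jar stands squarely at the pointer on the base. Finish while holding the knob, the turntable gripped and still and the jar itself untouched, so that I can write on the jar's lid; do not let go at the end. Leave the three short jars standing in their pockets and the other things on the bench where they are.

Things in the scene. Friction and masses are not known exactly. Their poses are not given: they have to be found in the camera images.
- carousel_base: Black round foot of the carousel, 160 mm across, fixed on the bench; origin on the turntable's axis at bench height, z up. The pointer, a small steel tab with a pointed end, stands along its own -x, 95 to 120 mm from the axis, up to 32 mm high. That side is the carousel's front; it looks roughly toward the robot.
- turntable: White disc, 184 mm across, turning endlessly either way about the base's axis (light friction, 0.03 N m). Origin on the axis at bench height; upper face at 26 mm. On it four cups 14 mm high, centres 58 mm from the axis: the wide empty one (58 mm inside, flared mouth) at its own -x; narrow ones (51 mm inside) at +x, +y, -y hold short jars. Centre column 16 mm thick, knob on top.
- wide_pocket (a point): Centre of the floor of the wide empty pocket, on the turntable's upper face (26 mm above the bench), 58 mm from the axis; turns with the turntable.
- knob (a point): Centre of the round black knob on top of the column: 37 mm diameter, sides fluted, from 103 to 124 mm above the bench (top at 127 mm); this point is on the axis, 114 mm above the bench. 125 mm or more from the wall behind. Rigid with the turntable. Can be gripped from above at any yaw; jar lids below it reach up to 88 mm.
- tall_jar: The jar to load: white screw-lid jar with a cream lid, 54 mm diameter, 62 mm high, 60 to 110 g; at the start upright on the bench between the black vacuum sealer (85 mm high, its back 20 mm or more from the jar) and the wall (100 mm or more); sealer and wall run along the world direction (-0.5, 0.87). Origin at the centre of its underside. 12 mm taller than the jars on the carousel.
- short_jar1: Short screw-lid jar in the narrow pocket at the turntable's +y: 48 mm diameter, 50 mm high, blue lid (top at 76 mm). Origin at the centre of its underside.
- short_jar2: As short_jar1, in the narrow pocket at the turntable's +x, across from the wide pocket.
- short_jar3: As short_jar1, in the narrow pocket at the turntable's -y.
- tape_roll: Roll of packing tape lying flat on the white foam pad at the left, 105 mm across, 48 mm high; bystander. Origin at the centre of its underside.
- vial: Small vial with a cap, 15 mm diameter, 46 mm high, standing; bystander. Origin at the centre of its underside.
- cream_lid: Spare cream jar lid lying on the bench, 68 mm diameter, 14 mm high; bystander. Origin at the centre of its underside.

How it is judged:
By the outcome, as a careful person would: the job done as asked, in the order asked, and still so for the second after the job is handed in, while the arm keeps its last pose, push and grip.
It also fails if it takes over 67 s, if anything falls off the work surface, if the arm or the gripper's body presses on something with over 40 N, if the wrist force passes 120 N, or if a joint passes its speed limit or range.

## Robot

A 6-joint arm with a two-finger parallel gripper is mounted at the origin on the work surface; the furniture and walls round the work are solid. World frame = base frame: x ahead of the robot, y to its left, z up, the work surface at z = 0. Lengths are in m, angles in rad, forces in N, time in s.
With the tool pointing down it reaches from about 0.35 to 0.975 m from the base axis. Payload 4.9 kg.
Tool frame: the origin (TCP) lies between the finger pads, 19 mm behind the fingertips; this is the grasp point; z points along the fingers, y is the line along which they close (so a half turn about z gives the same grasp; the last joint's range is limited). The gripper opens to 85 mm and grips with 20 to 120 N. Pads are 22 mm wide; open, the fingers measure 114 mm over their backs; the gripper's body (76 mm by 85 mm) begins 54 mm behind the grasp point. The pads swing forward as they close: fully open they stand 13 mm farther back than shut.
Start: joints at [1.197, 0.053, 1.613, -0, 1.476, -0.119], TCP at [0.158, 0.605, 0.25] pointing down, gripper open.
Joint ranges: [-3.01, 3.01], [-1.01, 2.22], [0.06, 2.58], [-1.02, 4.17], [0.09, 2.62], [-3.14, 3.14]. Speed limits (rad/s): [2.57, 2.57, 3.14, 3.14, 3.14, 3.14].

## Interface

Orientations are given as a rotation vector (axis times angle).
In Python, from station import ctrl gives the robot as it stands. The module is installed in compiled form; this text tells all that it offers.
- The arm moves only by the shell command python3 -m handwheel 'ROWS' [OPENING] [FORCE]. ROWS is JSON, a list of rows, each a list of 2 entries, a list of its own where there are three numbers: the shift along the tool's x, y, z in cm, then the turn, a rotation vector about the tool's x, y, z in rad. In form: [[[tx, ty, tz], [ax, ay, az]], ...]. A call has 1 to 5 rows; each row is the pose to reach, as a shift and turn from the pose commanded when the call began, along the tool's axes at that moment; what a row does not reach only later rows make up. A row lasts 1/8 s, in which the tool goes at most 62.5 mm and 10.7 degrees, less where a joint would pass 70% of its speed; a pose out of reach is approached as far as the arm can. A call with a gripper value outside its range is refused whole. OPENING is the gripper's target within -1 to 1 (shut at 1, half-way at 0, fully open at -1), set as the call begins (- or left out, the last holds). The fingers move at their own pace and stop on an object; FORCE is the grip in N (left out, the last holds). Time passes only in rows, so rows that repeat a pose let the fingers close. It gives the time, the measured TCP pose, the force, the opening and the grip force at its end, in the units of the state.
- ctrl.get_obs(): the state, without advancing time (a new reading comes with each control period).
- ctrl.get_image(name): name is "side" or "top"; returns the picture (480x640x3 uint8, blue, green, red); there is no depth.
- ctrl.calibration(name): a dict with "fx", "fy", "cx", "cy" (pixels), "k1" (the pictures are not rectified: a ray, as slopes to the right and down, at radius r is drawn at 1 + k1 r^2 times it, then the intrinsics apply), "R" (3x3) and "t" (3): a world point X has camera coordinates R X + t. Camera axes: x right, y down, z forward; pixel columns grow to the right and rows downward; lengths in m; the calibration is good to about 2 mm. A picture is of the moment at which its call begins. calibration takes no time and is no camera call.
- ctrl.finish_job(): hands the job in; it is judged then, once.
Trained networks look in the newest picture that a camera, given by its name, has taken for a name from the list of things; names that differ only in an ending like _2 or _b are one class to them, and where a whole thing is asked for, a point or a joint stands for the part that bears it (a point fixed in the world has none). Each returns a list of dicts, best first, with "score" (0 to 1); they miss things now and then, are a little off and sometimes report something else, mostly with a low value. They report only what shows in the picture. A call takes as long as a camera call.
- ctrl.look_for(camera, query): "position" ([column, row] in pixels, amid what is visible of it).
- ctrl.landmark_of(camera, query): "position" ([column, row] in pixels: a listed point, or the origin of a listed thing).
The state is a dict: "t": time; "q": joint angles; "dq": joint speeds; "effort": joint torques, N m; "tool_pos": TCP position; "tool_rot": TCP orientation; "contact_force": force on the tool from outside, world axes, zero at the start; "wrist_torque": the same for the moment, N m; "opening": finger opening in m; "grip_force": force on a finger pad.
Only numpy, scipy, OpenCV 4.12 (cv2) and the standard library are available. Lean on these libraries where they do the work, as an engineer would, in place of code of your own. Each camera call takes 0.05 s, during which the arm holds its last target. There are 200 camera calls.

## Working session

There is one attempt and no reset: what is moved stays moved. The work goes in short steps, Python scripts to look and compute and a shell command to move; the robot and the scene stay as the last step left them, time stands still between calls to the robot, and variables do not carry over. Pictures are saved under pics/ and viewed, at most 11 in all, crops included, and the job is handed in when it is done.

```bash
mkdir -p pics; cat > h.py <<'E'
import numpy as np, cv2
from station import ctrl
from scipy.spatial.transform import Rotation as Ro
def ray(cam,p):
    c=ctrl.calibration(cam); K=np.array([[c['fx'],0,c['cx']],[0,c['fy'],c['cy']],[0,0,1.]])
    u=cv2.undistortPoints(np.array([[p]],float),K,np.array([c['k1'],0,0,0.]))[0,0]
    R=np.array(c['R']);t=np.array(c['t'])
    return -R.T@t, R.T@np.array([u[0],u[1],1])
def atz(cam,p,z):
    o,d=ray(cam,p); return o+d*(z-o[2])/d[2]
def proj(cam,X):
    c=ctrl.calibration(cam); x=np.array(c['R'])@np.array(X)+np.array(c['t']); s=x[:2]/x[2]; s=s*(1+c['k1']*(s@s))
    return [c['fx']*s[0]+c['cx'],c['fy']*s[1]+c['cy']]
def both(ps,pt):
    A=np.zeros((3,3));b=np.zeros(3)
    for cam,p in(('side',ps),('top',pt)):
        o,d=ray(cam,p);d/=np.linalg.norm(d);M=np.eye(3)-np.outer(d,d);A+=M;b+=M@o
    return np.linalg.solve(A,b)
def rel(target):
    o=ctrl.get_obs();R=Ro.from_rotvec(o['tool_rot']).as_matrix()
    return R.T@(np.array(target)-o['tool_pos'])*100
E
python3 - <<'E'
from h import *
np.set_printoptions(precision=4,suppress=True)
for c in('side','top'):
    cv2.imwrite(f'pics/{c}0.png',ctrl.get_image(c))
    cal=ctrl.calibration(c);print(c,-np.array(cal['R']).T@cal['t'],cal['fx'])
    for n,z in(('carousel_base',0),('wide_pocket',.026),('knob',.114),('tall_jar',0),('short_jar1',.026),('vial',0),('cream_lid',0),('tape_roll',0)):
        print(c,n,[(round(d['score'],2),np.round(d['position']),atz(c,d['position'],z)[:2]) for d in ctrl.landmark_of(c,n)[:4]])
print(ctrl.get_obs())
E
```

```text
side [ 0.2339 -0.7443  0.7821] 480.71894812174304
side carousel_base []
side wide_pocket [(0.88, array([297., 235.]), array([0.5313, 0.2324]))]
side knob [(0.69, array([281., 220.]), array([0.4811, 0.1934]))]
side tall_jar [(0.66, array([385., 321.]), array([ 0.6189, -0.1083])), (0.52, array([293., 236.]), array([0.5309, 0.266 ]))]
side short_jar1 [(0.9, array([268., 242.]), array([0.4517, 0.2336])), (0.63, array([266., 262.]), array([0.4266, 0.1583])), (0.58, array([298., 258.]), array([0.505 , 0.1431]))]
side vial [(0.61, array([451., 329.]), array([ 0.7402, -0.183 ]))]
side cream_lid [(0.62, array([441., 348.]), array([ 0.689 , -0.2216]))]
side tape_roll [(0.6, array([210., 211.]), array([0.3447, 0.4812]))]
top [0.2924 0.1078 1.6534] 616.5912890349672
top carousel_base []
top wide_pocket [(0.88, array([274., 247.]), array([0.5302, 0.2227]))]
top knob [(0.65, array([287., 264.]), array([0.4761, 0.1835]))]
top tall_jar [(0.68, array([397., 216.]), array([ 0.6263, -0.1094]))]
top short_jar1 [(0.83, array([306., 254.]), array([0.5141, 0.1372])), (0.67, array([301., 285.]), array([0.42
[... 154 characters left out ...]
74.]), array([ 0.7481, -0.1843]))]
top cream_lid [(0.8, array([436., 190.]), array([ 0.7019, -0.2168])), (0.28, array([288., 268.]), array([0.4773, 0.1853]))]
top tape_roll [(0.94, array([196., 317.]), array([0.3421, 0.4279]))]
{'t': 0.9, 'q': array([ 1.197 ,  0.0527,  1.6129,  0.    ,  1.476 , -0.119 ]), 'dq': array([ 0.0011, -0.0005, -0.0018,  0.0007, -0.0002,  0.0002]), 'effort': array([ -0.0014, -39.3703, -37.0458,  -0.0003,   0.0006,  -0.    ]), 'tool_pos': array([0.1575, 0.6048, 0.25  ]), 'tool_rot': array([0.3991, 3.1161, 0.0001]), 'contact_force': array([ 0.6924, -0.6456, -1.1166]), 'wrist_torque': array([ 0.0245, -0.0253,  0.015 ]), 'grip_force': 0.0, 'opening': 0.08540842485963492}
```

View pics/side0.png

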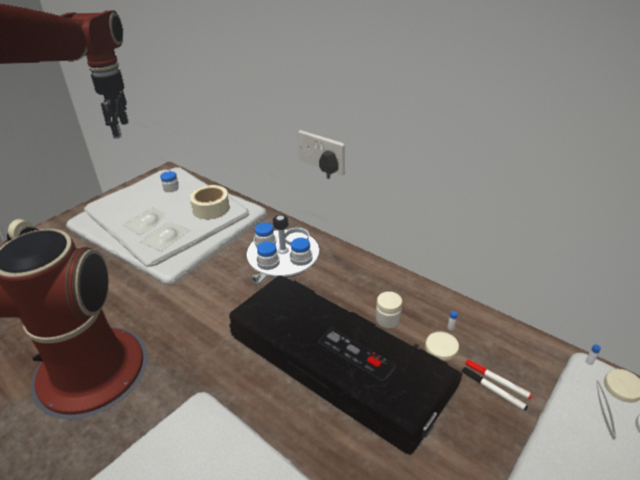

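View pics/top0.png

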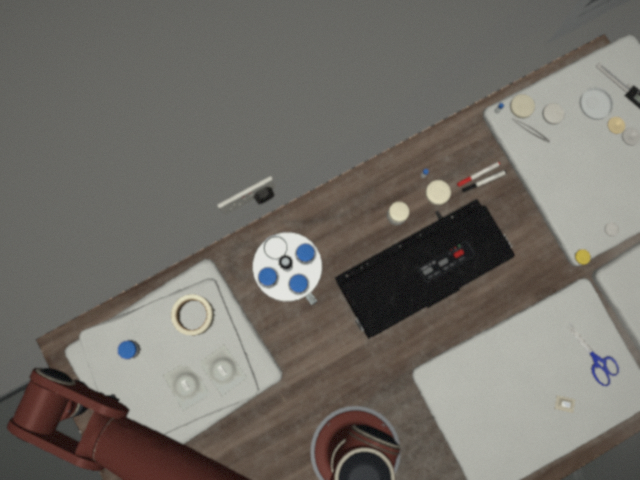

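The top view shows the disc at about (287,266), the wide pocket at (275,247) and the pointer at (311,298). The tall jar's lid is at (399,211). Next I'll fit circles for better precision.

```bash
python3 - <<'E'
from h import *
np.set_printoptions(precision=4,suppress=True)
t=cv2.imread('pics/top0.png');s=cv2.imread('pics/side0.png')
a=cv2.resize(t[222:312,240:330],(400,400),interpolation=cv2.INTER_CUBIC)
b=cv2.resize(s[200:290,240:330],(400,400),interpolation=cv2.INTER_CUBIC)
cv2.imwrite('pics/crop1.png',np.hstack([a,b]))
# disc: find edge radially from the rough centre, in world at z=.026
g=cv2.cvtColor(t,cv2.COLOR_BGR2GRAY).astype(float)
def circ(cam,g,c0,z,r0,r1,thr):
    pts=[]
    for th in np.linspace(0,2*np.pi,120,endpoint=False):
        rr=np.arange(r0,r1,.0005)
        v=np.array([cv2.getRectSubPix(g.astype(np.float32),(1,1),tuple(map(float,proj(cam,[c0[0]+r*np.cos(th),c0[1]+r*np.sin(th),z]))))[0,0] for r in rr])
        i=np.argmin(np.gradient(cv2.GaussianBlur(v[:,None],(1,7),2)[:,0]))
        if v[max(i-5,0)]-v[min(i+5,len(v)-1)]>thr: pts.append(np.array(c0)+rr[i]*np.array([np.cos(th),np.sin(th)]))
    P=np.array(pts)
    for k in range(4):
        x,*_=np.linalg.lstsq(np.c_[2*P,np.ones(len(P))],(P**2).sum(1),rcond=None)
        R=np.sqrt(x[2]+x[:2]@x[:2]);e=abs(np.hypot(*(P-x[:2]).T)-R);P=P[e<max(.001,2.5*np.median(e))]
    return x[:2],R,len(P)
print('disc top',circ('top',g,(.476,.185),.026,.075,.11,15))
gs=cv2.cvtColor(s,cv2.COLOR_BGR2GRAY).astype(float)
print('disc side',circ('side',gs,(.478,.19),.026,.075,.11,15))
p=atz('top',[399,211],.062)[:2]
print('jar lid top',p,circ('top',g,p,.062,.018,.036,15))
print('jar lid side',circ('side',gs,p,.062,.018,.036,10))
for pt in([311,298],):print('pointer',atz('top',pt,.03))
print(Ro.from_rotvec(ctrl.get_obs()['tool_rot']).as_matrix())
E
```

```text
Traceback (most recent call last):
  File "h.py", line 12, in proj
    c=ctrl.calibration(cam); x=np.array(c['R'])@np.array(X)+np.array(c['t']); s=x[:2]/x[2]; s=s*(1+c['k1']*(s@s))
ValueError: time passes only in moves, steps and waits
```

View pics/crop1.png

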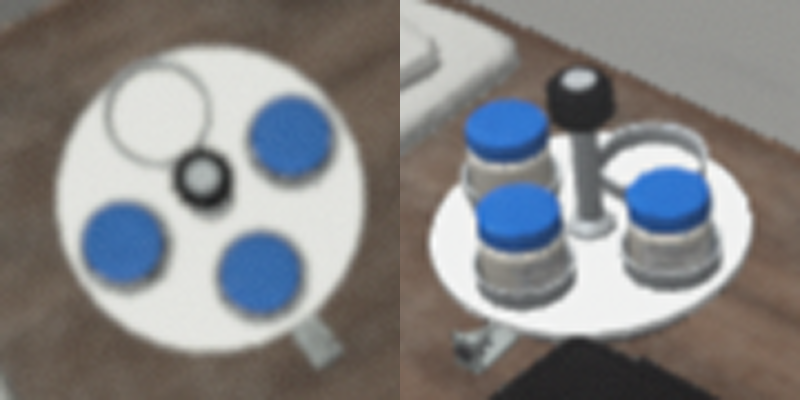

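The crop shows the disc centred at crop (210,199), the pocket rim at (157,113), the lids at (291,138), (124,242) and (261,272), and the pointer running from (300,330) to (330,358).

```bash
sed -i 's/^def ray/CAL={c:ctrl.calibration(c) for c in("side","top")}\ndef ray/; s/c=ctrl.calibration(cam)/c=CAL[cam]/' h.py
cat >> h.py <<'E'
def circ(cam,g,c0,z,r0,r1,thr,n=120):
    g=g.astype(np.float32);pts=[];rr=np.arange(r0,r1,.0005)
    for th in np.linspace(0,2*np.pi,n,endpoint=False):
        uv=np.array([proj(cam,[c0[0]+r*np.cos(th),c0[1]+r*np.sin(th),z]) for r in rr],np.float32)
        v=cv2.remap(g,uv[:,:1],uv[:,1:],cv2.INTER_LINEAR)
        v=cv2.GaussianBlur(v,(1,7),2)[:,0]
        i=np.argmin(np.gradient(v))
        if v[max(i-6,0)]-v[min(i+6,len(v)-1)]>thr: pts.append(np.array(c0)+rr[i]*np.array([np.cos(th),np.sin(th)]))
    P=np.array(pts)
    for k in range(4):
        x,*_=np.linalg.lstsq(np.c_[2*P,np.ones(len(P))],(P**2).sum(1),rcond=None)
        R=np.sqrt(x[2]+x[:2]@x[:2]);e=abs(np.hypot(*(P-x[:2]).T)-R);P=P[e<max(.001,2.5*np.median(e))]
    return x[:2],R,len(P)
E
python3 - <<'E'
from h import *
np.set_printoptions(precision=4,suppress=True)
t=cv2.imread('pics/top0.png');s=cv2.imread('pics/side0.png')
g=cv2.cvtColor(t,cv2.COLOR_BGR2GRAY);gs=cv2.cvtColor(s,cv2.COLOR_BGR2GRAY)
print('disc top',circ('top',g,(.476,.185),.026,.075,.11,15))
print('disc side',circ('side',gs,(.478,.19),.026,.075,.11,15))
p=atz('top',[399,211],.062)[:2]
print('jar lid top',p,circ('top',g,p,.062,.018,.036,10))
print('jar lid side',circ('side',gs,p,.062,.018,.036,10))
f=lambda x,y,z:atz('top',[240+x/4.444,222+y/4.444],z)[:2]
ax=circ('top',g,(.476,.185),.026,.075,.11,15)[0]
for n,x,y,z in(('pocket',157,113,.04),('l',291,138,.076),('l',124,242,.076),('l',261,272,.076),('knob',202,178,.127),('ptr',330,358,.03),('ptr0',300,330,.03)):
    P=f(x,y,z);d=P-ax;print(n,P,np.hypot(*d),np.degrees(np.arctan2(d[1],d[0])))
print(Ro.from_rotvec(ctrl.get_obs()['tool_rot']).as_matrix())
E
```

```text
disc top (array([0.4805, 0.1869]), np.float64(0.09180760475477436), 102)
disc side (array([0.4761, 0.1842]), np.float64(0.09172149927679013), 70)
jar lid top [ 0.6281 -0.1063] (array([ 0.628, -0.106]), np.float64(0.026323105613412008), 113)
jar lid side (array([ 0.6239, -0.107 ]), np.float64(0.026217660707461444), 113)
pocket [0.5279 0.2181] 0.05673988928944729 33.42243424265974
l [0.5095 0.1374] 0.05735367986443159 -59.66458369260841
l [0.4469 0.2325] 0.05667309773365001 126.35197374881803
l [0.4312 0.153 ] 0.059908627574515594 -145.50798498405277
knob [0.4788 0.1859] 0.0019784730643394853 -148.50333269697833
ptr [0.3851 0.1123] 0.12113489318818481 -141.99818549499383
ptr0 [0.4013 0.1304] 0.09734386185037065 -144.52046049653177
[[-0.9677  0.252   0.    ]
 [ 0.252   0.9677  0.0001]
 [ 0.      0.0001 -1.    ]]
```

```bash
cat >> h.py <<'E'
def go(target,yang=None):
    o=ctrl.get_obs();R=Ro.from_rotvec(o['tool_rot']).as_matrix();y=np.degrees(np.arctan2(R[1,1],R[0,1]))
    print('t',round(o['t'],2),'pos',np.round(o['tool_pos'],4),'yang',round(y,2),'q6',round(o['q'][5],2),'F',np.round(o['contact_force'],1),'open',round(o['opening'],4),'grip',round(o['grip_force'],1),'tilt',np.round(R[2,:2],4))
    print('shift cm',np.round(rel(target),2),'' if yang is None else ('az',round(np.radians((y-yang+180)%360-180),3)))
E
python3 -m handwheel '[[[-4.2,-3.8,0],[0,0,0.158]],[[-8.4,-7.6,0],[0,0,0.316]],[[-12.6,-11.4,0],[0,0,0.474]],[[-16.8,-15.2,0],[0,0,0.632]],[[-21,-19,0],[0,0,0.79]]]' -1
python3 -c "
from h import *
go([.626,-.1065,.25],-60)"
```

```text
t: 1.52
tool_pos: [0.3136, 0.3665, 0.2503]
tool_rot: [1.574, 2.718, 0.001]
contact_force: [0.4, 0.0, -0.2]
opening: 0.0852
grip_force: 0.0
t 1.52 pos [0.3136 0.3665 0.2503] yang 29.86 q6 0.19 F [ 0.4  0.  -0.2] open 0.0852 grip 0.0 tilt [0.     0.0009]
shift cm [-5.657e+01  3.540e+00  3.000e-02] ('az', np.float64(1.568))
```

```bash
python3 -m handwheel '[[[-5.6,0.35,0],[0,0,0.157]],[[-11.2,0.7,0],[0,0,0.314]],[[-16.8,1.05,0],[0,0,0.47]],[[-22.4,1.4,0],[0,0,0.627]],[[-28,1.75,0],[0,0,0.784]]]' 
python3 -c "
from h import *
go([.626,-.1065,.17],-60)"
```

```text
t: 2.15
tool_pos: [0.4694, 0.133, 0.2504]
tool_rot: [2.494, 1.91, 0.002]
contact_force: [1.2, 1.1, 0.4]
opening: 0.0854
grip_force: 0.0
t 2.15 pos [0.4694 0.133  0.2504] yang -15.09 q6 0.39 F [1.2 1.1 0.4] open 0.0854 grip 0.0 tilt [0.0006 0.001 ]
shift cm [-19.05  21.35   8.05] ('az', np.float64(0.784))
```

```bash
python3 -m handwheel '[[[-3.8,4.3,0],[0,0,0.157]],[[-7.6,8.6,2],[0,0,0.314]],[[-11.4,12.9,4],[0,0,0.47]],[[-15.2,17.1,6],[0,0,0.627]],[[-19,21.4,8],[0,0,0.784]]]' 
python3 -m handwheel '[[[0,0,0],[0,0,0]],[[0,0,0],[0,0,0]]]' 
python3 - <<'E'
from h import *
go([.626,-.1065,.05],-60)
t=ctrl.get_image('top');s=ctrl.get_image('side')
a=cv2.resize(t[150:260,340:470],(400,338),interpolation=cv2.INTER_CUBIC)
b=cv2.resize(s[240:350,325:455],(400,338),interpolation=cv2.INTER_CUBIC)
cv2.imwrite('pics/crop2.png',np.hstack([a,b]))
T=ctrl.get_obs()['tool_pos'];print(proj('top',T),proj('side',T))
E
```

```text
t: 2.78
tool_pos: [0.628, -0.1055, 0.1696]
tool_rot: [3.035, 0.813, 0.001]
contact_force: [1.2, 1.7, -0.0]
opening: 0.0851
grip_force: 0.0
t: 3.02
tool_pos: [0.6269, -0.1036, 0.1699]
tool_rot: [-3.032, -0.821, 0.001]
contact_force: [0.0, -0.2, 0.5]
opening: 0.0856
grip_force: 0.0
t 3.02 pos [ 0.6269 -0.1036  0.1699] yang -59.69 q6 0.76 F [ 0.  -0.2  0.5] open 0.0856 grip 0.0 tilt [-0.0002 -0.0007]
shift cm [-0.22  0.21 11.99] ('az', np.float64(0.005))
[np.float64(403.49720009481223), np.float64(202.36040328328758)] [np.float64(393.41784773015087), np.float64(258.4993481670955)]
```

View pics/crop2.png

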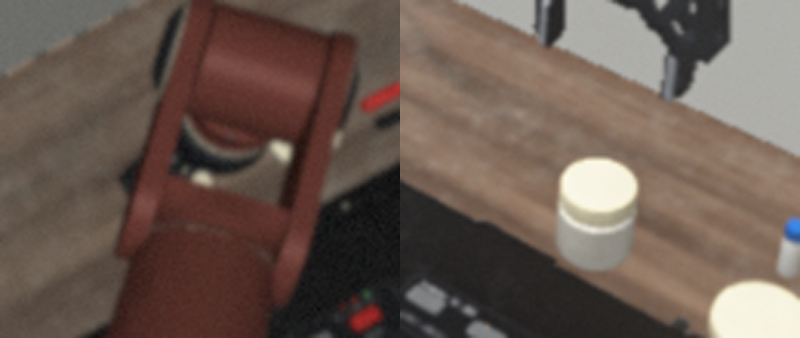

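The top view of the jar is blocked by the arm. The side view shows the jar lid at about (390,302) and the fingertips straddling the aisle line above it. I'll descend now.

```bash
python3 -m handwheel '[[[-0.15,0.25,4],[0,0,0]],[[-0.15,0.25,8],[0,0,0]],[[-0.15,0.25,10.5],[0,0,0]],[[-0.15,0.25,12],[0,0,0]],[[-0.15,0.25,12],[0,0,0]]]' 
python3 -m handwheel '[[[0,0,0],[0,0,0]],[[0,0,0],[0,0,0]],[[0,0,0],[0,0,0]],[[0,0,0],[0,0,0]],[[0,0,0],[0,0,0]]]' 0.2 30
python3 -m handwheel '[[[0,0,0],[0,0,0]],[[0,0,0],[0,0,0]],[[0,0,0],[0,0,0]],[[0,0,0],[0,0,0]]]' 1 30
```

```text
t: 3.75
tool_pos: [0.6265, -0.1057, 0.0498]
tool_rot: [-3.031, -0.823, 0.001]
contact_force: [-0.1, 0.9, -0.2]
opening: 0.0852
grip_force: 0.0
t: 4.38
tool_pos: [0.6283, -0.1069, 0.0521]
tool_rot: [3.031, 0.821, 0.004]
contact_force: [-0.9, 1.2, 5.8]
opening: 0.0529
grip_force: 32.2
t: 4.88
tool_pos: [0.6283, -0.1069, 0.052]
tool_rot: [3.031, 0.821, 0.004]
contact_force: [-0.8, 0.7, 7.0]
opening: 0.0528
grip_force: 32.2
```

```bash
python3 -m handwheel '[[[0,0,-0.3],[0,0,0]],[[0,0,-1.5],[0,0,0]],[[0,0,-4],[0,0,0]],[[0,0,-8],[0,0,0]],[[0,0,-12],[0,0,0]]]' 
python3 -m handwheel '[[[0,0,0],[0,0,0]],[[0,0,0],[0,0,0]]]' 
python3 - <<'E'
from h import *
go([.5285,.2187,.19],-56.5)
s=ctrl.get_image('side');t=ctrl.get_image('top');cv2.imwrite('pics/s3.png',s)
p=atz('side',[391,265],.18);print(proj('side',[.627,-.1045,.182]))
b=cv2.resize(s[200:310,325:455],(520,440),interpolation=cv2.INTER_CUBIC)
cv2.imwrite('pics/crop3.png',b)
E
```

```text
t: 5.5
tool_pos: [0.6265, -0.1065, 0.1712]
tool_rot: [-3.032, -0.821, 0.001]
contact_force: [-0.6, -0.5, 0.7]
opening: 0.053
grip_force: 31.7
t: 5.75
tool_pos: [0.6265, -0.1065, 0.1694]
tool_rot: [-3.032, -0.821, 0.001]
contact_force: [0.5, 0.5, -2.1]
opening: 0.0532
grip_force: 31.7
t 5.75 pos [ 0.6265 -0.1065  0.1694] yang -59.7 q6 0.76 F [ 0.5  0.5 -2.1] open 0.0532 grip 31.7 tilt [-0.0007 -0.0007]
shift cm [  7.94 -33.02  -2.04] ('az', np.float64(-0.056))
[np.float64(394.2057269536473), np.float64(254.74347421926842)]
```

View pics/crop3.png

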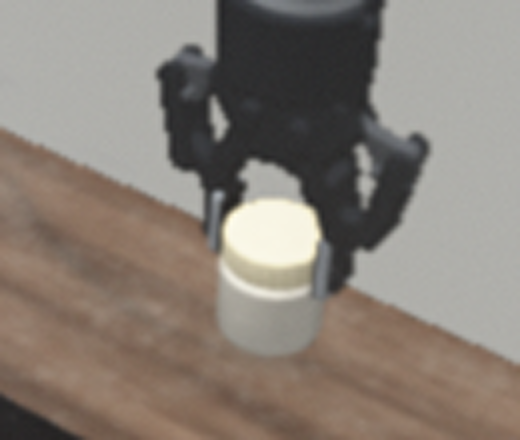

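The jar is held upright, with its lid centre at crop (271,234). Next I'll fit the lid to see the side-camera bias against the tool pose.

```bash
python3 - <<'E'
from h import *
s=cv2.imread('pics/s3.png')
px=[325+271/4,200+234/4]
for z in(.177,.179,.181):
    p=atz('side',px,z)[:2]
    print(z,p)
y=np.array([.505,-.863]);x=np.array([.863,.505])
T=np.array([.6265,-.1065]);d=atz('side',px,.1794)[:2]-T
print('along y',d@y*1000,'along x',d@x*1000,'mm')
E
```

```text
0.177 [ 0.62204415 -0.10851524]
0.179 [ 0.62076127 -0.11061665]
0.181 [ 0.61947839 -0.11271806]
along y 0.8877418556900195 along x -7.465099874881951 mm
```

```bash
python3 -m handwheel '[[[0,0,-2],[0,0,0]],[[1.2,-5.5,-2],[0,0,-0.01]],[[2.4,-11,-2],[0,0,-0.02]],[[3.6,-16.5,-2],[0,0,-0.03]],[[4.8,-22,-2],[0,0,-0.056]]]' 
python3 -c "
from h import *
go([.5285,.2187,.19],-56.5)"
```

```text
t: 6.48
tool_pos: [0.557, 0.1091, 0.191]
tool_rot: [3.008, 0.906, 0.001]
contact_force: [0.7, 1.5, -0.5]
opening: 0.0531
grip_force: 31.9
t 6.47 pos [0.557  0.1091 0.191 ] yang -56.47 q6 1.05 F [ 0.7  1.5 -0.5] open 0.0531 grip 31.9 tilt [0.0009 0.0004]
shift cm [  3.68 -10.71   0.1 ] ('az', np.float64(0.001))
```

```bash
python3 -m handwheel '[[[0.9,-2.7,0],[0,0,0]],[[1.8,-5.4,0],[0,0,0]],[[3.7,-10.7,2],[0,0,0]],[[3.7,-10.7,5],[0,0,0]],[[3.7,-10.7,7],[0,0,0]]]' 
python3 -m handwheel '[[[0,0,0],[0,0,0]],[[0,0,0],[0,0,0]]]' 
python3 - <<'E'
from h import *
go([.5285,.2187,.12],-56.5)
s=ctrl.get_image('side');t=ctrl.get_image('top');cv2.imwrite('pics/s4.png',s);cv2.imwrite('pics/t4.png',t)
a=cv2.resize(t[222:312,240:330],(400,400),interpolation=cv2.INTER_CUBIC)
b=cv2.resize(s[190:280,240:330],(400,400),interpolation=cv2.INTER_CUBIC)
cv2.imwrite('pics/crop4.png',np.hstack([a,b]))
E
```

```text
t: 7.1
tool_pos: [0.5287, 0.2177, 0.1191]
tool_rot: [3.008, 0.907, -0.002]
contact_force: [-0.2, -0.8, -0.1]
opening: 0.0529
grip_force: 32.0
t: 7.35
tool_pos: [0.5302, 0.2168, 0.1212]
tool_rot: [3.009, 0.904, 0.002]
contact_force: [0.3, -0.3, -0.5]
opening: 0.0535
grip_force: 32.0
t 7.35 pos [0.5302 0.2168 0.1212] yang -56.56 q6 1.25 F [ 0.3 -0.3 -0.5] open 0.0535 grip 32.0 tilt [0.0015 0.0006]
shift cm [-0.03 -0.25  0.12] ('az', np.float64(-0.001))
```

View pics/crop4.png

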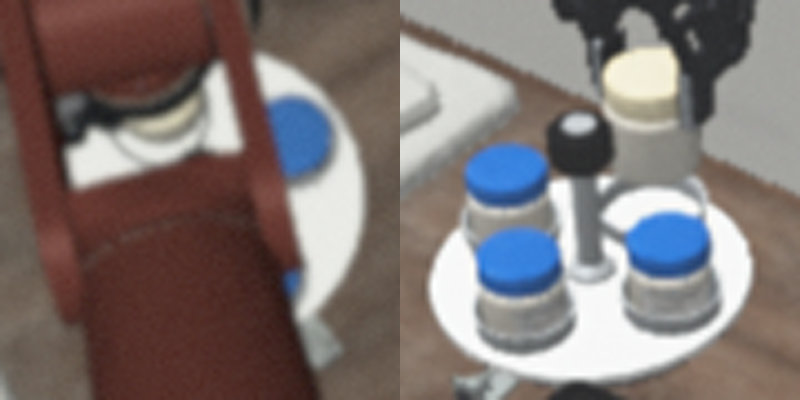

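Side view: the jar body spans crop columns 607 to 698, the lid's left edge is at 602 and its far edge at row 46. The pocket rim below spans 600 to 705. Next I'll compare these with projected models.

```bash
python3 - <<'E'
from h import *
k=400/90
def ext(cam,c,z,r,o):
    P=np.array([proj(cam,[c[0]+r*np.cos(a),c[1]+r*np.sin(a),z]) for a in np.linspace(0,6.283,180)]);P=(P-o+.5)*k-.5
    return np.round([P[:,0].min(),P[:,0].max(),P[:,1].min(),P[:,1].max()],1)
for c in((.5302,.2168),(.5262,.2168),(.5302,.2128),(.5262,.2128)):
    S=np.array([240,190]);T=np.array([240,222])
    print(c,'side lid(L,R,top,bot)',ext('side',c,.131,.0262,S)+[400,400,0,0],'base',ext('side',c,.069,.027,S)+[400,400,0,0],'top lid',ext('top',c,.131,.0262,T))
for c in((.5285,.219),(.5244,.2163)):
    print('rim',c,ext('side',c,.04,.0305,S)+[400,400,0,0],ext('top',c,.04,.0305,T))
s=cv2.imread('pics/s4.png');t=cv2.imread('pics/t4.png');t0=cv2.imread('pics/top0.png')
# cream mask extents
for im,o,n in((s[190:280,240:330],400,'side'),(t[222:312,240:330],0,'top')):
    h=cv2.cvtColor(cv2.resize(im,(400,400),interpolation=cv2.INTER_CUBIC),cv2.COLOR_BGR2HSV)
    m=((h[...,0]>15)&(h[...,0]<40)&(h[...,1]>35)&(h[...,2]>140)).astype(np.uint8)
    nl,l,st,ce=cv2.connectedComponentsWithStats(m);i=1+np.argmax(st[1:,4])
    x,y,w,hh,a=st[i];print(n,x+o,x+o+w,y,y+hh,a)
    if n=='top':
        for r in range(y,y+hh,6):
            c=np.where(l[r]==i)[0];print(r,c.min(),c.max(),end=';')
E
```

```text
(0.5302, 0.2168) side lid(L,R,top,bot) [605.3 699.1  42.8  94.2] base [610.7 704.3 131.8 186.2] top lid [104.3 197.5  41.3 133.3]
(0.5262, 0.2168) side lid(L,R,top,bot) [598.5 692.4  44.3  95.8] base [604.  697.8 133.3 187.8] top lid [104.1 197.3  48.3 140.3]
(0.5302, 0.2128) side lid(L,R,top,bot) [607.5 701.5  46.3  97.9] base [612.8 706.7 135.4 190.1] top lid [111.4 204.6  41.4 133.4]
(0.5262, 0.2128) side lid(L,R,top,bot) [600.7 694.8  47.8  99.5] base [606.2 700.2 136.9 191.7] top lid [111.2 204.4  48.4 140.5]
rim (0.5285, 0.219) [603.8 708.  167.1 229.2] [106.1 208.6  63.2 164.5]
rim (0.5244, 0.2163) [598.5 703.  171.1 233.5] [110.4 212.9  70.  171.5]
side 602 679 49 121 2051
top 167 197 99 127 376
99 194 195;105 185 195;111 175 193;117 169 189;123 173 179;
```

```bash
python3 -m handwheel '[[[0.2,-0.3,0],[0,0,0]],[[0.2,-0.3,1.2],[0,0,0]],[[0.2,-0.3,2.3],[0,0,0]],[[0.2,-0.3,2.3],[0,0,0]],[[0.2,-0.3,2.3],[0,0,0]]]' 
python3 -m handwheel '[[[0,0,0],[0,0,0]],[[0,0,0],[0,0,0]]]' 
python3 - <<'E'
from h import *
go([.5302,.2203,.078],-56.5)
s=ctrl.get_image('side');t=ctrl.get_image('top');cv2.imwrite('pics/s5.png',s);cv2.imwrite('pics/t5.png',t)
a=cv2.resize(t[232:292,250:310],(400,400),interpolation=cv2.INTER_CUBIC)
b=cv2.resize(s[195:255,270:330],(400,400),interpolation=cv2.INTER_CUBIC)
cv2.imwrite('pics/crop5.png',np.hstack([a,b]))
E
```

```text
t: 8.07
tool_pos: [0.5291, 0.2208, 0.0967]
tool_rot: [3.008, 0.906, -0.001]
contact_force: [0.0, -0.3, -0.8]
opening: 0.053
grip_force: 32.0
t: 8.32
tool_pos: [0.5295, 0.2209, 0.0974]
tool_rot: [3.008, 0.906, 0.001]
contact_force: [-0.4, -0.1, -1.6]
opening: 0.0527
grip_force: 32.0
t 8.32 pos [0.5295 0.2209 0.0974] yang -56.5 q6 1.25 F [-0.4 -0.1 -1.6] open 0.0527 grip 32.0 tilt [0.0007 0.0002]
shift cm [0.02 0.09 1.94] ('az', np.float64(0.0))
```

View pics/crop5.png

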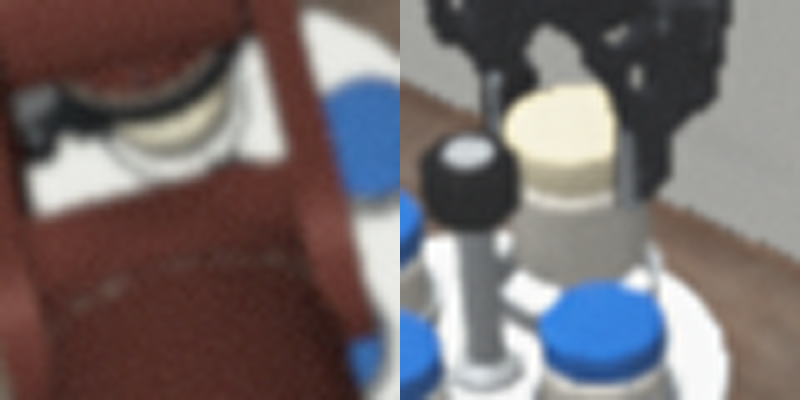

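Top view: the lid's front edge is near crop row 152, with its arc centred at about column 172. The rim's front edge is near row 178. Side view: the jar is above the pocket, with the body's left edge at 512 and right edge at about 650.

```bash
python3 - <<'E'
from h import *
k=400/60
def ext(cam,c,z,r,o):
    P=np.array([proj(cam,[c[0]+r*np.cos(a),c[1]+r*np.sin(a),z]) for a in np.linspace(0,6.283,180)]);P=(P-o+.5)*k-.5
    return np.round([P[:,0].min(),P[:,0].max(),P[:,1].min(),P[:,1].max()],1)
S=np.array([270,195]);T=np.array([250,232])
for c in((.5285,.219),(.5245,.219),(.5285,.215)):
    print(c,'side lid',ext('side',c,.107,.0262,S)+[400,400,0,0],'base',ext('side',c,.046,.027,S)+[400,400,0,0],'top lid',ext('top',c,.107,.0262,T),'rim',ext('top',c,.04,.0305,T))
t=cv2.imread('pics/t5.png')
g=cv2.resize(t[232:292,250:310],(400,400),interpolation=cv2.INTER_CUBIC).astype(int)
for c in(130,150,170,190,210,230):print(c,[ (r,int(g[r,c].mean()),int(g[r,c,2]-g[r,c,0])) for r in range(96,200,6)])
E
```

```text
(0.5285, 0.219) side lid [506.1 644.9  82.3 160.1] base [513.9 652.8 210.4 292.7] top lid [ 89.5 227.   10.6 146.6] rim [ 92.8 246.4  28.3 180.4]
(0.5245, 0.219) side lid [496.  635.   84.5 162.5] base [504.1 643.1 212.7 295.1] top lid [ 89.1 226.8  20.9 157.1] rim [ 92.4 246.2  38.2 190.4]
(0.5285, 0.215) side lid [509.4 648.6  87.6 165.7] base [517.1 656.3 215.9 298.5] top lid [ 99.9 237.5  10.8 146.8] rim [102.8 256.5  28.5 180.6]
130 [(96, 80, 26), (102, 77, 16), (108, 60, 5), (114, 46, 2), (120, 70, 9), (126, 118, 17), (132, 150, 22), (138, 157, 19), (144, 162, 11), (150, 181, 6), (156, 194, 5), (162, 191, 4), (168, 190, 2), (174, 204, 2), (180, 210, 4), (186, 187, 9), (192, 137, 15), (198, 86, 26)]
150 [(96, 73, 17), (102, 69, 9), (108, 49, 2), (114, 48, 4), (120, 87, 11), (126, 145, 19), (132, 178, 25), (138, 175, 25), (144, 156, 20), (150, 144, 12), (156, 166, 6), (162, 191, 6), (168, 201, 4), (174, 186, 4), (180, 154, 7), (186, 115, 17), (192, 83, 29), (198, 63, 38)]
170 [(96, 66, 7), (102, 47, -1), (108, 48, 2), (114, 83, 12), (120, 140, 21), (126, 183, 26), (132, 193, 26),
[... 306 characters left out ...]
9, 12), (150, 138, 6), (156, 170, 7), (162, 195, 7), (168, 188, 9), (174, 154, 15), (180, 105, 25), (186, 69, 38), (192, 56, 48), (198, 56, 47)]
210 [(96, 118, 19), (102, 149, 26), (108, 166, 28), (114, 160, 27), (120, 144, 22), (126, 130, 15), (132, 126, 10), (138, 142, 8), (144, 170, 5), (150, 184, 4), (156, 176, 5), (162, 145, 6), (168, 109, 14), (174, 80, 28), (180, 65, 41), (186, 58, 45), (192, 55, 46), (198, 57, 46)]
230 [(96, 137, 8), (102, 141, 8), (108, 145, 7), (114, 152, 5), (120, 164, 5), (126, 178, 5), (132, 186, 3), (138, 186, 3), (144, 173, 3), (150, 147, 2), (156, 113, 5), (162, 81, 15), (168, 65, 31), (174, 62, 43), (180, 64, 47), (186, 66, 45), (192, 63, 47), (198, 60, 48)]
```

```bash
python3 -m handwheel '[[[-0.05,0,0.4],[0,0,0]],[[-0.05,0,0.8],[0,0,0]],[[-0.05,0,1.1],[0,0,0]],[[-0.05,0,1.3],[0,0,0]],[[-0.05,0,1.4],[0,0,0]]]' 
python3 -m handwheel '[[[0,0,0],[0,0,0]],[[0,0,0.15],[0,0,0]],[[0,0,0.3],[0,0,0]],[[0,0,0.3],[0,0,0]]]' 
```

```text
t: 9.05
tool_pos: [0.5287, 0.2205, 0.0828]
tool_rot: [-3.008, -0.906, 0.0]
contact_force: [-0.2, -0.5, -0.6]
opening: 0.0532
grip_force: 32.0
t: 9.55
tool_pos: [0.5287, 0.2205, 0.0798]
tool_rot: [-3.008, -0.906, 0.001]
contact_force: [-0.5, -0.2, -0.5]
opening: 0.0534
grip_force: 32.0
```

```bash
python3 -m handwheel '[[[0,0,0.1],[0,0,0]],[[0,0,0.2],[0,0,0]],[[0,0,0.2],[0,0,0]]]' 
python3 -m handwheel '[[[0,0,0.1],[0,0,0]],[[0,0,0.1],[0,0,0]]]' 
```

```text
t: 9.93
tool_pos: [0.5289, 0.2206, 0.0781]
tool_rot: [3.008, 0.906, 0.0]
contact_force: [0.1, 0.0, 0.3]
opening: 0.0533
grip_force: 32.1
t: 10.18
tool_pos: [0.529, 0.2206, 0.0781]
tool_rot: [3.008, 0.906, -0.0]
contact_force: [-2.9, -0.9, 5.7]
opening: 0.053
grip_force: 32.7
```

```bash
python3 -m handwheel '[[[0,0,0],[0,0,0]],[[0,0,0],[0,0,0]],[[0,0,0],[0,0,0]]]' -0.7
python3 -m handwheel '[[[0,0,-1],[0,0,0]],[[0,0,-3],[0,0,0]],[[0,0,-7],[0,0,0]],[[0,0,-12],[0,0,0]]]'
python3 - <<'E'
from h import *
go([.4805,.1869,.2],107)
E
```

```text
t: 10.55
tool_pos: [0.5287, 0.2205, 0.0768]
tool_rot: [-3.008, -0.906, 0.0]
contact_force: [0.2, 0.5, 0.7]
opening: 0.0724
grip_force: 0.0
t: 11.05
tool_pos: [0.5284, 0.2204, 0.1989]
tool_rot: [3.008, 0.906, -0.001]
contact_force: [1.2, 0.5, 0.0]
opening: 0.0728
grip_force: 0.0
t 11.05 pos [0.5284 0.2204 0.1989] yang -56.49 q6 1.25 F [1.2 0.5 0. ] open 0.0728 grip 0.0 tilt [-0.0005 -0.0002]
shift cm [-5.84  0.15 -0.11] ('az', np.float64(-2.854))
```

```bash
python3 -m handwheel '[[[-1.2,-6,-1],[0,0,-0.18]],[[-2.4,-12,-2],[0,0,-0.36]],[[-3.6,-18,-3],[0,0,-0.54]],[[-4.8,-24,-4],[0,0,-0.72]],[[-6,-30,-5],[0,0,-0.9]]]'
python3 -m handwheel '[[[0,0,0],[0,0,-0.18]],[[0,0,0],[0,0,-0.36]],[[0,0,0],[0,0,-0.54]],[[0,0,0],[0,0,-0.72]],[[0,0,0],[0,0,-0.9]]]'
python3 - <<'E'
from h import *
go([.4805,.1869,.2],107)
s=ctrl.get_image('side');t=ctrl.get_image('top');cv2.imwrite('pics/s6.png',s);cv2.imwrite('pics/t6.png',t)
a=cv2.resize(t[222:312,240:330],(400,400),interpolation=cv2.INTER_CUBIC)
b=cv2.resize(s[200:290,240:330],(400,400),interpolation=cv2.INTER_CUBIC)
cv2.imwrite('pics/crop6.png',np.hstack([a,b]))
for n,z in(('tall_jar',.026),('wide_pocket',.026),('knob',.114)):
  for c in('side','top'): print(n,c,[(round(d['score'],2),atz(c,d['position'],z)[:2]) for d in ctrl.landmark_of(c,n)[:3]])
E
```

```text
t: 11.68
tool_pos: [0.3118, 0.439, 0.2496]
tool_rot: [-2.309, -2.13, -0.005]
contact_force: [0.1, -0.6, 0.2]
opening: 0.0727
grip_force: 0.0
t: 12.3
tool_pos: [0.3133, 0.4378, 0.249]
tool_rot: [1.151, 2.922, 0.003]
contact_force: [0.4, -0.2, -0.2]
opening: 0.0725
grip_force: 0.0
t 12.3 pos [0.3133 0.4378 0.249 ] yang 46.99 q6 -0.01 F [ 0.4 -0.2 -0.2] open 0.0725 grip 0.0 tilt [-0.      0.0024]
shift cm [-29.34  -6.95   4.89] ('az', np.float64(-1.047))
tall_jar side [(0.96, array([0.52087656, 0.22626441])), (0.36, array([0.44062574, 0.235464  ]))]
tall_jar top [(0.92, array([0.52980739, 0.21570677]))]
wide_pocket side [(0.75, array([0.52753293, 0.22300946]))]
wide_pocket top [(0.9, array([0.52300903, 0.21870936]))]
knob side [(0.97, array([0.47967817, 0.18805289])), (0.32, array([0.42336304, 0.12597277]))]
knob top [(0.75, array([0.4826908 , 0.18194342]))]
```

View pics/crop6.png

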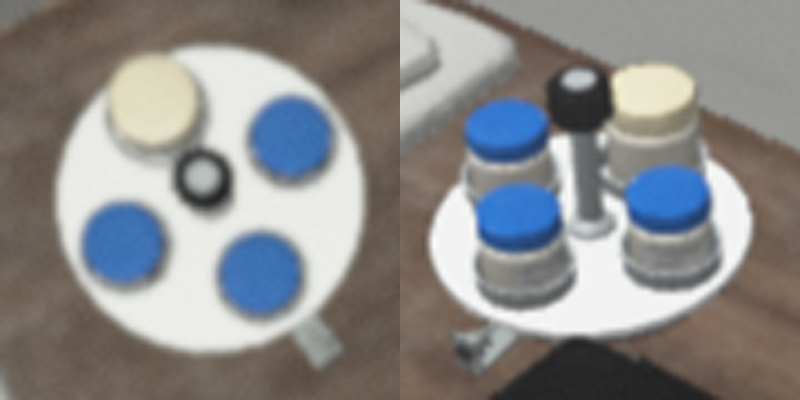

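The tall jar stands upright in the wide pocket, with its lid at top crop (153,102), and nothing else has moved. Next I'll measure the jar and pointer angles.

```bash
cat > ang.py <<'E'
from h import *
def lids(t):
    g=cv2.cvtColor(t,cv2.COLOR_BGR2GRAY)
    ax=circ('top',g,(.4805,.187),.026,.080,.105,15)
    return ax
def ptr(t,ax):
    # polar unwrap around the axis at pointer height
    g=cv2.cvtColor(t,cv2.COLOR_BGR2GRAY).astype(np.float32)
    th=np.radians(np.arange(-165,-120,.25));out=[]
    for r in(.1,.104,.108,.112):
        z=.031
        uv=np.array([proj('top',[ax[0]+r*np.cos(a),ax[1]+r*np.sin(a),z]) for a in th],np.float32)
        v=cv2.remap(g,uv[:,:1],uv[:,1:],cv2.INTER_LINEAR)[:,0]
        w=np.clip(v-np.median(v)-12,0,None);m=abs(np.arange(len(v))-w.argmax())<40
        out.append((round(np.degrees((th*w*m).sum()/(w*m).sum()),2)))
    return out
def blob(t,lo,hi,z,ax):
    h=cv2.cvtColor(cv2.resize(t[222:312,240:330],(720,720),interpolation=cv2.INTER_CUBIC),cv2.COLOR_BGR2HSV)
    m=cv2.inRange(h,lo,hi);n,l,st,ce=cv2.connectedComponentsWithStats(m)
    for i in range(1,n):
        if st[i,4]>1200:
            p=atz('top',[240+(ce[i][0]+.5)/8-.5,222+(ce[i][1]+.5)/8-.5],z)[:2]-ax
            print('  blob',st[i,4],np.round(p+ax,4),'r',round(np.hypot(*p),4),'ang',round(np.degrees(np.arctan2(p[1],p[0])),2))
def report(t):
    ax=lids(t);print('axis',ax);a=ax[0];print('ptr',ptr(t,a))
    print('blue');blob(t,(100,120,60),(125,255,255),.076,a)
    print('cream');blob(t,(15,30,120),(40,255,255),.088,a)
E
python3 - <<'E'
from ang import *
t=cv2.imread('pics/t6.png');report(t)
E
```

```text
axis (array([0.48077125, 0.18691827]), np.float64(0.09210198070667355), 104)
ptr [np.float64(-142.76), np.float64(-142.59), np.float64(-142.49), np.float64(-142.93)]
blue
  blob 13885 [0.5111 0.1384] r 0.0572 ang -57.99
  blob 14058 [0.4476 0.2342] r 0.0577 ang 125.12
  blob 14142 [0.4313 0.1545] r 0.0591 ang -146.77
cream
  blob 23026 [0.5325 0.2196] r 0.0612 ang 32.27
```

```bash
python3 -m handwheel '[[[-5.8,-1.3,0],[0,0,-0.18]],[[-11.6,-2.6,1],[0,0,-0.36]],[[-17.5,-3.9,2],[0,0,-0.54]],[[-23.3,-5.2,3],[0,0,-0.72]],[[-29,-6.8,4],[0,0,-0.9]]]'
python3 -m handwheel '[[[0,0,0],[0,0,-0.15]],[[0,0,0],[0,0,-0.15]],[[0,0,0],[0,0,-0.15]]]'
python3 - <<'E'
from h import *
go([.479,.186,.116],107)
E
```

```text
t: 13.32
tool_pos: [0.467, 0.2066, 0.2107]
tool_rot: [-0.134, 3.138, 0.0]
contact_force: [0.6, 0.3, 0.3]
opening: 0.0723
grip_force: 0.0
t: 13.7
tool_pos: [0.466, 0.2086, 0.2109]
tool_rot: [-0.359, 3.121, 0.0]
contact_force: [-0.1, 0.7, -0.2]
opening: 0.0725
grip_force: 0.0
t 13.7 pos [0.466  0.2086 0.2109] yang 103.11 q6 -1.52 F [-0.1  0.7 -0.2] open 0.0725 grip 0.0 tilt [-0.0002  0.0001]
shift cm [-0.75 -2.49  9.49] ('az', np.float64(-0.068))
```

```bash
python3 -m handwheel '[[[-0.75,-2.5,0],[0,0,0]],[[-0.75,-2.5,3],[0,0,0]],[[-0.75,-2.5,3],[0,0,0]],[[-0.75,-2.5,3],[0,0,0]]]'
python3 - <<'E'
from h import *
go([.479,.186,.116],103)
s=ctrl.get_image('side');cv2.imwrite('pics/s7.png',s)
b=cv2.resize(s[170:260,220:340],(640,480),interpolation=cv2.INTER_CUBIC)
cv2.imwrite('pics/crop7.png',b)
E
```

```text
t: 14.2
tool_pos: [0.4791, 0.1862, 0.1815]
tool_rot: [-0.362, 3.12, 0.0]
contact_force: [0.8, 0.4, 0.3]
opening: 0.0724
grip_force: 0.0
t 14.2 pos [0.4791 0.1862 0.1815] yang 103.23 q6 -1.58 F [0.8 0.4 0.3] open 0.0724 grip 0.0 tilt [-0.0007 -0.    ]
shift cm [ 0.02 -0.02  6.55] ('az', np.float64(0.004))
```

View pics/crop7.png

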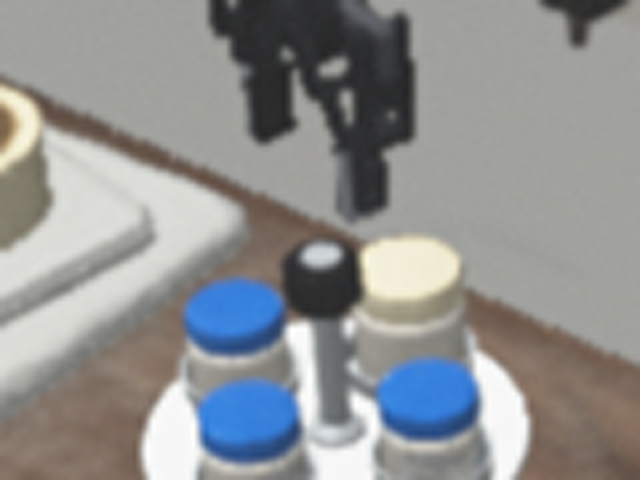

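The fingertips straddle the knob (tips at crop (268,138) and (360,213), knob top at (322,252)). I'll descend and grip.

```bash
python3 -m handwheel '[[[0,0,2.5],[0,0,0]],[[0,0,4.5],[0,0,0]],[[0,0,6],[0,0,0]],[[0,0,6.5],[0,0,0]],[[0,0,6.5],[0,0,0]]]'
python3 -m handwheel '[[[0,0,0],[0,0,0]],[[0,0,0],[0,0,0]],[[0,0,0],[0,0,0]],[[0,0,0],[0,0,0]],[[0,0,0],[0,0,0]]]' 0.3 25
python3 -m handwheel '[[[0,0,0],[0,0,0]],[[0,0,0],[0,0,0]],[[0,0,0],[0,0,0]]]' 1 40
python3 -c "
from h import *
go([.479,.186,.116],103)"
```

```text
t: 14.88
tool_pos: [0.4793, 0.1857, 0.1161]
tool_rot: [-0.361, 3.12, 0.0]
contact_force: [0.5, 0.4, -0.2]
opening: 0.0725
grip_force: 0.0
t: 15.5
tool_pos: [0.4792, 0.1882, 0.1174]
tool_rot: [-0.361, 3.12, 0.01]
contact_force: [-3.2, 8.8, 4.6]
opening: 0.0362
grip_force: 25.7
t: 15.88
tool_pos: [0.4792, 0.1882, 0.1174]
tool_rot: [-0.361, 3.12, 0.01]
contact_force: [-4.4, 8.9, 4.9]
opening: 0.0357
grip_force: 39.4
t 15.88 pos [0.4792 0.1882 0.1174] yang 103.19 q6 -1.58 F [-4.4  8.9  4.9] open 0.0357 grip 39.4 tilt [-0.0019  0.0061]
shift cm [ 0.07 -0.21  0.14] ('az', np.float64(0.003))
```

```bash
python3 -m handwheel '[[[0,0.22,0],[0,0,0]],[[0,0.22,0],[0,0,0.03]],[[0,0.22,0],[0,0,0.08]],[[0,0.22,0],[0,0,0.13]],[[0,0.22,0],[0,0,0.18]]]'
python3 -m handwheel '[[[0,0,0],[0,0,0]],[[0,0,0],[0,0,0]]]'
python3 -c "
from h import *
go([.479,.186,.116],103)"
```

```text
t: 16.5
tool_pos: [0.4792, 0.1882, 0.1174]
tool_rot: [-0.076, 3.139, 0.002]
contact_force: [-2.5, 1.1, 6.4]
opening: 0.0359
grip_force: 39.6
t: 16.75
tool_pos: [0.4792, 0.1882, 0.1174]
tool_rot: [-0.079, 3.139, 0.002]
contact_force: [-3.5, 0.7, 5.0]
opening: 0.0353
grip_force: 39.5
t 16.75 pos [0.4792 0.1882 0.1174] yang 92.87 q6 -1.39 F [-3.5  0.7  5. ] open 0.0353 grip 39.5 tilt [-0.0013  0.0014]
shift cm [ 0.03 -0.22  0.14] ('az', np.float64(-0.177))
```

```bash
python3 -m handwheel '[[[0.07,0,-0.1],[0,0,0.08]],[[0.07,0,-0.1],[0,0,0.2]],[[0.07,0,-0.1],[0,0,0.33]],[[0.07,0,-0.1],[0,0,0.46]],[[0.07,0,-0.1],[0,0,0.6]]]'
python3 -m handwheel '[[[0,0,0],[0,0,0.13]],[[0,0,0],[0,0,0.26]],[[0,0,0],[0,0,0.4]],[[0,0,0],[0,0,0.53]],[[0,0,0],[0,0,0.66]]]'
python3 -m handwheel '[[[0,0,0],[0,0,0.13]],[[0,0,0],[0,0,0.26]],[[0,0,0],[0,0,0.4]],[[0,0,0],[0,0,0.53]],[[0,0,0],[0,0,0.66]]]'
python3 -c "
from h import *
go([.479,.186,.116],-73)"
```

```text
t: 17.38
tool_pos: [0.4791, 0.1877, 0.1175]
tool_rot: [0.859, 3.019, 0.002]
contact_force: [1.0, -0.6, 0.2]
opening: 0.0351
grip_force: 40.9
t: 18.0
tool_pos: [0.4787, 0.1874, 0.1175]
tool_rot: [1.79, 2.579, 0.001]
contact_force: [-0.5, -0.3, 1.7]
opening: 0.0356
grip_force: 41.0
t: 18.62
tool_pos: [0.4782, 0.1873, 0.1175]
tool_rot: [2.53, 1.86, 0.0]
contact_force: [-3.6, -0.9, 2.4]
opening: 0.0355
grip_force: 41.2
t 18.62 pos [0.4782 0.1873 0.1175] yang -17.34 q6 0.53 F [-3.6 -0.9  2.4] open 0.0355 grip 41.2 tilt [-0.0007  0.001 ]
shift cm [-0.1   0.12  0.15] ('az', np.float64(0.971))
```

```bash
python3 -m handwheel '[[[0,0,0],[0,0,0.13]],[[0,0,0],[0,0,0.26]],[[0,0,0],[0,0,0.4]],[[0,0,0],[0,0,0.53]],[[0,0,0],[0,0,0.66]]]'
python3 -m handwheel '[[[0,0,0],[0,0,0.1]],[[0,0,0],[0,0,0.19]],[[0,0,0],[0,0,0.24]],[[0,0,0],[0,0,0.24]],[[0,0,0],[0,0,0.24]]]'
python3 - <<'E'
from ang import *
go([.479,.186,.116],-73)
s=ctrl.get_image('side');t=ctrl.get_image('top');cv2.imwrite('pics/s8.png',s);cv2.imwrite('pics/t8.png',t)
a=cv2.resize(t[222:312,240:330],(400,400),interpolation=cv2.INTER_CUBIC)
b=cv2.resize(s[200:290,240:330],(400,400),interpolation=cv2.INTER_CUBIC)
cv2.imwrite('pics/crop8.png',np.hstack([a,b]))
A=np.array([.4797,.1864])
print(ptr(t,A));blob(t,(15,30,120),(40,255,255),.088,A);print('blue');blob(t,(100,120,60),(125,255,255),.076,A)
E
```

```text
t: 19.25
tool_pos: [0.4777, 0.1876, 0.1175]
tool_rot: [2.997, 0.941, -0.001]
contact_force: [-3.5, 0.2, 4.4]
opening: 0.0354
grip_force: 41.3
t: 19.88
tool_pos: [0.4776, 0.1878, 0.1174]
tool_rot: [3.087, 0.583, -0.001]
contact_force: [-5.6, 1.5, 6.0]
opening: 0.0358
grip_force: 41.4
t 19.88 pos [0.4776 0.1878 0.1174] yang -68.61 q6 1.43 F [-5.6  1.5  6. ] open 0.0358 grip 41.4 tilt [-0.0009 -0.0001]
shift cm [0.06 0.21 0.14] ('az', np.float64(0.077))
[np.float64(-124.62), np.float64(-124.48), np.float64(-124.21), np.float64(-123.82)]
  blob 11401 [0.4423 0.1533] r 0.05 ang -138.53
blue
  blob 10261 [0.4423 0.2244] r 0.0533 ang 134.57
```

View pics/crop8.png

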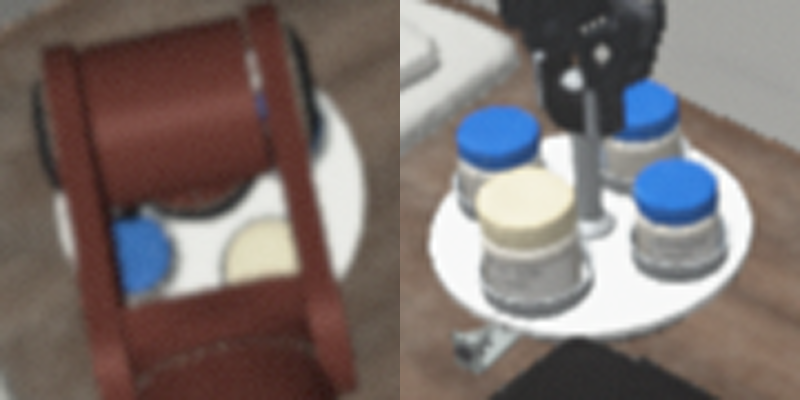

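The jar is now at the front near the pointer: lid at side crop (525,205), pointer tab at about (475,348). Next I'll verify the angle in the side view.

```bash
python3 - <<'E'
from h import *
A=np.array([.4761,.1842])
def side(f):
    s=cv2.imread(f);h=cv2.cvtColor(cv2.resize(s[200:290,240:330],(720,720),interpolation=cv2.INTER_CUBIC),cv2.COLOR_BGR2HSV)
    for n,lo,hi,z in(('blue',(100,120,60),(125,255,255),.070),('cream',(15,30,120),(40,255,255),.082)):
        m=cv2.inRange(h,lo,hi);k,l,st,ce=cv2.connectedComponentsWithStats(m)
        for i in range(1,k):
            if st[i,4]>3000:
                p=atz('side',[240+(ce[i][0]+.5)/8-.5,200+(ce[i][1]+.5)/8-.5],z)[:2]-A
                print(f,n,st[i,4],'r',round(np.hypot(*p),4),'ang',round(np.degrees(np.arctan2(p[1],p[0])),2))
side('pics/s6.png');side('pics/s8.png')
# pointer in the side view: bright pixels in polar sampling
g=cv2.cvtColor(cv2.imread('pics/s6.png'),cv2.COLOR_BGR2GRAY).astype(np.float32)
th=np.radians(np.arange(-165,-120,1.))
for r in(.1,.106,.112,.117):
    uv=np.array([proj('side',[A[0]+r*np.cos(a),A[1]+r*np.sin(a),.031]) for a in th],np.float32)
    v=cv2.remap(g,uv[:,:1],uv[:,1:],cv2.INTER_LINEAR)[:,0];print(r,v[::2].astype(int))
E
```

```text
pics/s6.png blue 12869 r 0.059 ang 122.16
pics/s6.png blue 14307 r 0.0565 ang -54.62
pics/s6.png blue 14632 r 0.0563 ang -147.61
pics/s6.png cream 17906 r 0.0588 ang 30.53
pics/s8.png blue 9060 r 0.062 ang 37.44
pics/s8.png blue 13086 r 0.0589 ang 129.83
pics/s8.png blue 13775 r 0.0567 ang -46.94
pics/s8.png cream 8990 r 0.0733 ang -130.34
0.1 [109 109 108 108 112 112 114 121 126 124 124 120 124 155 158 173 170 158
 150 143 137 142 145]
0.106 [115 115 111 107 104 104 103 102 103  99  99 104 124 130 152 176 179 158
 109 100  98  91  92]
0.112 [115 117 116 110 104 103 105 106 102 105 112 137 157 131 109 156 180 150
 107 101  97  96  95]
0.117 [111 115 114 108 108 107 106 108 107 107 130 134 148 126 101 144 177 136
 104 103  97  96  83]
```

```bash
python3 -m handwheel '[[[-0.05,-0.04,-0.05],[0,0,0.035]],[[-0.1,-0.07,-0.1],[0,0,0.07]],[[-0.1,-0.07,-0.1],[0,0,0.07]],[[-0.1,-0.07,-0.1],[0,0,0.07]],[[-0.1,-0.07,-0.1],[0,0,0.07]]]'
python3 -m handwheel '[[[0,0,0],[0,0,0]],[[0,0,0],[0,0,0]],[[0,0,0],[0,0,0]]]'
python3 - <<'E'
from h import *
go([.479,.186,.116],-72.6)
s=ctrl.get_image('side');t=ctrl.get_image('top');cv2.imwrite('pics/s9.png',s)
A=np.array([.4761,.1842])
h=cv2.cvtColor(cv2.resize(s[200:290,240:330],(720,720),interpolation=cv2.INTER_CUBIC),cv2.COLOR_BGR2HSV)
m=cv2.inRange(h,(100,120,60),(125,255,255));k,l,st,ce=cv2.connectedComponentsWithStats(m)
for i in range(1,k):
    if st[i,4]>3000:
        p=atz('side',[240+(ce[i][0]+.5)/8-.5,200+(ce[i][1]+.5)/8-.5],.07)[:2]-A;print(st[i,4],round(np.degrees(np.arctan2(p[1],p[0])),2))
a=cv2.resize(t[222:312,240:330],(400,400),interpolation=cv2.INTER_CUBIC)
b=cv2.resize(s[200:290,240:330],(400,400),interpolation=cv2.INTER_CUBIC)
cv2.imwrite('pics/crop9.png',np.hstack([a,b]))
E
```

```text
t: 20.6
tool_pos: [0.4775, 0.1878, 0.1175]
tool_rot: [3.106, 0.473, 0.003]
contact_force: [5.9, 2.2, -4.1]
opening: 0.0356
grip_force: 40.5
t: 20.98
tool_pos: [0.4775, 0.1878, 0.1175]
tool_rot: [3.106, 0.473, 0.003]
contact_force: [5.6, 2.5, -4.6]
opening: 0.0351
grip_force: 40.5
t 20.98 pos [0.4775 0.1878 0.1175] yang -72.69 q6 1.5 F [ 5.6  2.5 -4.6] open 0.0351 grip 40.5 tilt [0.0021 0.0006]
shift cm [0.09 0.22 0.15] ('az', np.float64(-0.002))
10794 36.05
12982 125.69
13919 -51.0
```

View pics/crop9.png

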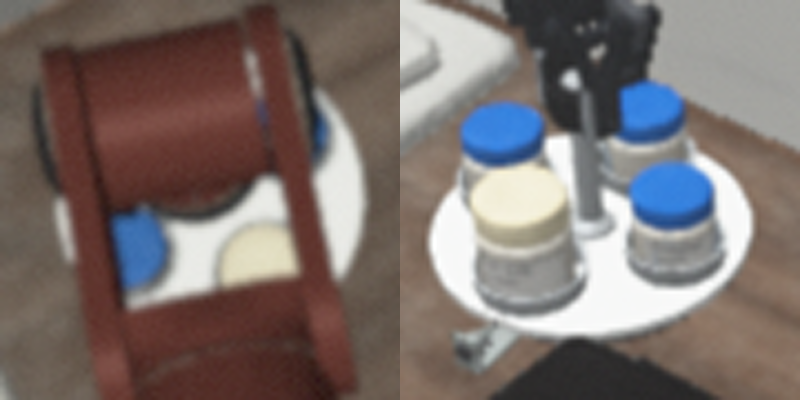

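The jar is at the pointer with the table still and gripped, the short jars are standing, and the measured turn is −176.4° (pocket at −143°, pointer at −142.6°).

```bash
python3 -c "
from station import ctrl
print(ctrl.finish_job())"
```

```text
the job is handed in; nothing more can be done
None
```

I set the tall jar in the wide pocket, let go of it, and turned the carousel by the knob until the jar stood at the pointer, within about 1° by the camera; I handed the job in at about 21 s with the knob still gripped and the jar untouched.

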